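# Hang the lift-off door of the can cage and shut it

## Robot

A 6-joint arm with a two-finger parallel gripper is mounted at the origin on the work surface. World frame = base frame: x ahead of the robot, y to its left, z up, the work surface at z = 0. Lengths are in mm, angles in rad, forces in N, time in s.
With the tool pointing down it reaches from about 300 to 875 mm from the base axis. Payload 6.4 kg.
Tool frame: the origin (TCP) lies midway between the tips of the shut fingers; the grasp point (between the pads) lies 19 mm behind it; z points along the fingers, y is the line along which they close (so a half turn about z gives the same grasp; the last joint's range is limited). The gripper opens to 85 mm and grips with 20 to 120 N. Pads are 22 mm wide; open, the fingers measure 114 mm over their backs; the gripper's body (76 mm by 85 mm) begins 54 mm behind the grasp point. The pads swing forward as they close: fully open they stand 13 mm farther back than shut.
Start: joints at [-1.526, 0.181, 1.607, -0, 1.354, -0.206], TCP at [142.718, -557.021, 231.288] pointing down, gripper open.
Joint ranges: [-2.99, 2.99], [-0.89, 2.07], [0.3, 2.58], [-1.14, 4.28], [0, 2.63], [-3.12, 3.12]. Speed limits (rad/s): [2.57, 2.57, 3.01, 3.14, 3.14, 3.14].

## Interface

Orientations are given as a rotation vector (axis times angle).
In Python, from workcell import * gives the robot as it stands.
- The arm moves only by the tool arm_command, never from a script. Its argument "deltas" is a list of rows, each a list of 7 numbers: the shift along the tool's x, y, z in m, then the turn, a rotation vector about the tool's x, y, z in degrees, then the closure in counts, from 0 (fully open) to 255 (shut). In form: [[tx, ty, tz, wx, wy, wz, fingers], ...]. A call has 1 to 8 rows; each row is the pose to reach, as a shift and turn from the pose commanded when the call began, along the tool's axes at that moment; what a row does not reach only later rows make up. A row lasts 1/10 s, in which the tool goes at most 50 mm and 8.59 degrees, less where a joint would pass 70% of its speed; a pose out of reach is approached as far as the arm can. A call with a gripper value outside its range is refused whole. The fingers move at their own pace and stop on an object; "force" is the grip in N (left out, the last holds). Time passes only in rows, so rows that repeat a pose let the fingers close. It gives the time, the measured TCP pose, the force, the opening and the grip force at its end, in the units of the state.
- observe(): the state, without advancing time (a new reading comes with each control period).
- grab_frame(name): name is "side" or "top" or "wrist"; returns a dict with "frame" (400x640x3 uint8, red, green, blue), "z_map" (400x640 float32, mm along the optical axis (not along the pixel's ray), 0 where there is no reading), "camera_matrix" (3x3 intrinsics, pixels), "T" (4x4, takes a point from camera to world coordinates); the wrist camera has in their place "mount" (4x4, takes a point from camera to tool coordinates, whose origin is the TCP and whose axes are the flange's). Camera axes: x right, y up, looking along -z (the intrinsics and any distortion apply to the point x, -y, -z); pixel columns grow to the right and rows downward; lengths in mm; the calibration is good to about 2 mm. A picture is of the moment at which its call begins: read the wrist's pose just before it.
- job_done(): hands the job in; it is judged then, once.
The state is a dict: "clock": time; "joint_positions": joint angles; "qvel": joint speeds; "joint_torque": joint torques, N m; "position": TCP position; "orientation": TCP orientation; "contact_force": force on the tool from outside, world axes, zero at the start; "ft_torque": the same for the moment, N m; "finger_gap": finger opening in mm; "finger_force": force on a finger pad.
Only numpy, scipy, OpenCV 4.12 (cv2) and the standard library are available. Lean on these libraries where they do the work, as an engineer would, in place of code of your own. Each camera call takes 0.05 s, during which the arm holds its last target. There are 200 camera calls.

## Task

Take the plywood door out of its wooden stand and hang it back on the can cage: hold it open, about square to the cage's front, and lower both knuckles together onto the two upright hinge pins until they rest fully down. Then swing the door fully shut against its stop, without dropping or slamming it, and do not disturb the cans, the bottle or the other things around.

Things in the scene. Friction and masses are not known exactly. Their poses are not given: they have to be found in the camera images.
- cage: Fixed black steel bar cage for drinks cans. Origin: on the counter under the hinge axis (both pins stand on it, one above the other). x: from the front into the cage, away from the robot; y: along the front to the hinge side (the opening lies to -y of the pins); z up. Posts' front faces at x = +16 mm; reaches x = +206, y = +20 to -200 mm; wooden floor 30 mm high.
- roof_lip (a point): Middle of the front lower edge of the cage's roof of steel bars, 275 mm above the counter; axes as the cage. The 12 mm thick roof juts out 70 mm in front of the hinge axis over the cage's whole width (y = +38 to -201 mm), so a gripper at the shut door or near the pins must lean back towards the robot.
- pin_low (a point): Foot of the lower upright hinge pin, where the knuckle comes to rest, 57 mm above the counter, on the hinge axis; axes as the cage. Pin 10 mm in diameter, 24 mm tall in all, the last 6 mm tapering to 4 mm. Its foot is the top of a flat round bracket, 20 mm across, 8 mm thick.
- pin_high (a point): Foot of the upper hinge pin, 163 mm above the counter, 106 mm straight above pin_low; same pin and bracket.
- shut_mark (a point): Where free_edge lies (seen from above) when the door is shut: 175 mm from the hinge axis to the cage's -y, 2 mm behind it; its height means nothing. There the door rests against an upright steel stop strip (cage y = -164 to -184 mm, 30 to 198 mm above the counter, front face at cage x = +8 mm).
- door_center (a point): Centre of the loose door's plywood panel, 160 wide, 12 thick, 150 mm tall (top edge 75 mm above this point); 0.24 to 0.39 kg, centre of mass near here. x: along the width, free edge to hinge edge; y: thickness; z up. Starts upright in the stand, hinge edge roughly away from the robot. Can be pinched over its top edge. The knuckles' axis is 95 mm along x.
- door: The whole door: origin under the panel's centre, axes as door_center. Hung, its underside is 45 mm above the counter. Open square to the front, its axes are parallel to the cage's; it shuts by turning 90 degrees counter-clockwise seen from above (its x then along the cage's +y). On the pins it turns freely, stays where it is left, and sags up to 2 degrees.
- free_edge (a point): Middle of the door's free edge, 80 mm from door_center; axes as the door.
- knuckle_low (a point): Centre of the lower mouth of the lower knuckle's hole, 12 mm above the door's underside; axes as the door. Knuckle: upright steel tube, 22 mm outside, hole about 12.6 mm right through, 20 mm tall, held by flat straps 1.5 mm proud of the panel. Hung, it coincides with pin_low.
- knuckle_high (a point): The same for the upper knuckle, 118 mm above the door's underside. Hung, it coincides with pin_high.
- stand: Fixed wooden stand for the door: board 200 x 100 x 12 mm with two cleats (140 mm long, reaching 40 mm above the counter) that leave a slot 15 mm wide along its x; origin under its centre. The door stands in the slot, underside 12 mm above the counter.
- can_a: Bystander: drinks can, 66 mm across, 116 mm tall, standing inside the cage; origin at its underside.
- can_b: Bystander: drinks can, 66 mm across, 116 mm tall, standing inside the cage; origin at its underside.
- can_c: Bystander: drinks can, 66 mm across, 116 mm tall, standing on the counter; origin at its underside.
- bottle_a: Bystander: brown bottle, 62 mm across, 230 mm tall; origin at its underside.
- ribbon_reel: Bystander: flat reel, 72 mm across, 25 mm tall, lying on the counter; origin at its underside.
- tape_dispenser: Bystander: desk tape dispenser, 130 x 50 mm, 72 mm tall; origin at its underside.
- stapler: Bystander: stapler, 130 x 34 mm, 45 mm tall; origin at its underside.
Things that resemble listed ones, but are neither listed nor needed, are in the scene too. Of the things that look like the door, the smaller one is meant.

How it is judged:
By the outcome, as a careful person would: the job done as asked, in the order asked, and still so for the second after the job is handed in, with the robot touching nothing.
It also fails if it takes over 67 s, if anything falls off the work surface, if the arm or the gripper's body presses on something with over 40 N, if the wrist force passes 120 N, or if a joint passes its speed limit or range.

## Working session

There is one attempt and no reset: what is moved stays moved. The work goes in short steps, Python scripts to look and compute and a tool call to move; the robot and the scene stay as the last step left them, time stands still between calls to the robot, and variables do not carry over. Pictures are saved under pics/ and viewed, at most 10 in all, crops included, and the job is handed in when it is done.

Besides the shell and the picture viewer there is one more tool, called after ">>>" as a command line: name --pt "numbers of a row" for each row, then --argument value for the rest. arm_command: Moves the arm, as the interface text tells. Its arguments: {"type":"object","properties":{"deltas":{"type":"array"},"force":{"type":"number"}},"required":["deltas"]}

```bash
mkdir -p pics; cat > h.py <<'E'
from workcell import *
import numpy as np, cv2
from scipy.spatial.transform import Rotation as R
def save(name,fn):
    if name=="wrist": s=observe()
    g=grab_frame(name)
    if name=="wrist":
        T=np.eye(4);T[:3,:3]=R.from_rotvec(s["orientation"]).as_matrix();T[:3,3]=s["position"];g["T"]=T@g["mount"]
    np.savez("pics/"+fn+".npz",z=g["z_map"],K=g["camera_matrix"],T=g["T"],f=g["frame"])
    cv2.imwrite("pics/"+fn+".png",g["frame"][:,:,::-1]); return g
def px(fn,u,v,z=None):
    d=np.load("pics/"+fn+".npz");K=d["K"]
    Z=d["z"][int(round(v)),int(round(u))] if z is None else z
    p=np.array([(u-K[0,2])/K[0,0]*Z,-(v-K[1,2])/K[1,1]*Z,-Z,1]); return (d["T"]@p)[:3]
def cloud(fn):
    d=np.load("pics/"+fn+".npz");K=d["K"];Z=d["z"];v,u=np.mgrid[:400,:640]
    P=np.stack([(u-K[0,2])/K[0,0]*Z,-(v-K[1,2])/K[1,1]*Z,-Z],-1)@d["T"][:3,:3].T+d["T"][:3,3]
    P[Z==0]=np.nan; return P
def crop(fn,u0,v0,u1,v1,out,k=3):
    im=cv2.imread("pics/"+fn+".png")[v0:v1,u0:u1]; cv2.imwrite("pics/"+out+".png",cv2.resize(im,None,fx=k,fy=k,interpolation=cv2.INTER_CUBIC))
E
python3 - <<'E'
from h import *
a=save("top","top1");b=save("side","side1")
cv2.imwrite("pics/both.png",np.vstack([a["frame"],b["frame"]])[:,:,::-1][:, :])
im=cv2.imread("pics/both.png");cv2.imwrite("pics/both.png",cv2.resize(im,(480,600)))
for g in(a,b):print(g["T"].round(3),g["camera_matrix"].round(1), [k for k in g])
print(observe())
E
```

```text
[[ 2.000000e-03  9.870000e-01 -1.600000e-01  2.608890e+02]
 [-1.000000e+00  3.000000e-03  7.000000e-03  4.178100e+01]
 [ 7.000000e-03  1.600000e-01  9.870000e-01  1.585797e+03]
 [ 0.000000e+00  0.000000e+00  0.000000e+00  1.000000e+00]] [[471.7   0.  316.7]
 [  0.  471.7 200.6]
 [  0.    0.    1. ]] ['frame', 'z_map', 'camera_matrix', 'T']
[[-9.540000e-01  2.000000e-01 -2.250000e-01  2.320390e+02]
 [-3.010000e-01 -6.560000e-01  6.920000e-01  9.109350e+02]
 [-1.000000e-02  7.280000e-01  6.860000e-01  1.046636e+03]
 [ 0.000000e+00  0.000000e+00  0.000000e+00  1.000000e+00]] [[372.5   0.  317.3]
 [  0.  372.5 204.8]
 [  0.    0.    1. ]] ['frame', 'z_map', 'camera_matrix', 'T']
{'clock': 0.1, 'joint_positions': array([-1.52632326e+00,  1.81480952e-01,  1.60794268e+00,  2.99533798e-05,
        1.35379592e+00, -2.06309608e-01]), 'qvel': array([-1.34299064e-05, -1.42300575e-03, -1.38585604e-03,  1.36724222e-03,
       -9.55793244e-04,  7.92487982e-04]), 'joint_torque': array([-5.08923295e-04, -4.45882452e+01, -3.52239311e+01, -2.93104131e-04,
        4.20081298e-03, -7.88789663e-06]), 'position': array([ 142.69087826, -556.48555789,  230.44950033]), 'orientation': array([-3.11532215e+00, -3.92684441e-01, -2.52221695e-04]), 'contact_force': array([-0.17962263, -0.36715453, -0.62002209]), 'ft_torque': array([ 0.02903654, -0.01444453,  0.01753643]), 'finger_force': 0.0, 'finger_gap': 85.48841694639839}
```

View pics/top1.png

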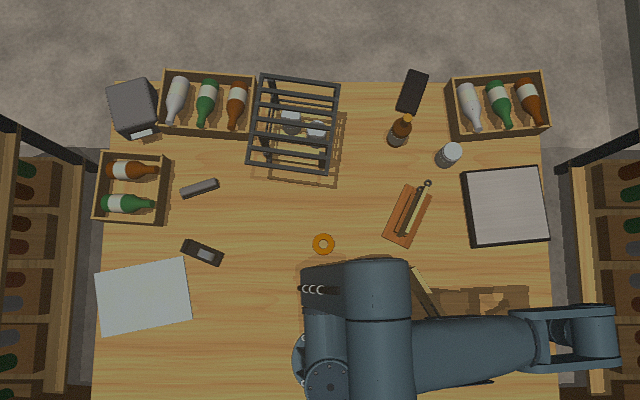

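View pics/side1.png

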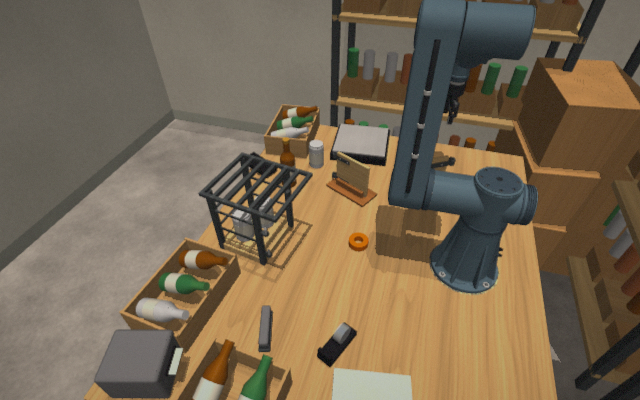

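Top view: the cage is at about (293,123). There are two door-like things: the small panel in the orange stand at (410,212), and a larger panel partly under the arm at (425,287), seen at (408,232) in the side view. The small one at (410,212) fits the description. I'll check it in a crop and measure from the depth maps.

```bash
python3 - <<'E'
from h import *
for fn in("top1","side1"):
    P=cloud(fn).reshape(-1,3)
    c=P[(P[:,2]>265)&(P[:,2]<300)&(P[:,0]>350)&(P[:,1]>-150)&(P[:,1]<350)]
    print(fn,"roof",len(c),np.percentile(c[:,2],[5,50,95]).round(1))
    r=cv2.minAreaRect(c[:,:2].astype(np.float32));print(r,cv2.boxPoints(r).round(0).tolist())
    # door
    d=P[(P[:,0]>300)&(P[:,0]<640)&(P[:,1]<-60)&(P[:,1]>-330)&(P[:,2]>60)&(P[:,2]<200)]
    d=d[(np.abs(d[:,0]-480)<140)]
    print("door",len(d),np.percentile(d[:,2],[5,50,95,99]).round(1))
    t=d[(d[:,2]>150)&(d[:,2]<172)]
    if len(t)>5: r=cv2.minAreaRect(t[:,:2].astype(np.float32));print(r,cv2.boxPoints(r).round(0).tolist())
for u,v in((404,238),(425,181),(412,184),(405,210)):print(u,v,px("top1",u,v).round(0))
a=cv2.imread("pics/top1.png")[165:255,360:460];b=cv2.imread("pics/side1.png")[135:225,310:410]
cv2.imwrite("pics/c1.png",np.hstack([cv2.resize(i,(400,360),interpolation=2) for i in(a,b)]))
E
```

```text
top1 roof 3717 [275.4 286.  290.9]
((697.9390258789062, 102.07015228271484), (239.6586151123047, 279.737060546875), 81.93009948730469) [[543.0, 3.0], [820.0, -36.0], [853.0, 201.0], [576.0, 240.0]]
door 466 [ 71.  150.5 165.3 167.6]
((477.6590881347656, -276.49981689453125), (16.378175735473633, 183.7666778564453), 63.68995666503906) [[392.0, -243.0], [556.0, -325.0], [564.0, -310.0], [399.0, -228.0]]
side1 roof 2862 [275.6 286.9 290.2]
((697.4991455078125, 100.45315551757812), (243.4033660888672, 279.03216552734375), 81.74691772460938) [[542.0, 0.0], [818.0, -40.0], [853.0, 201.0], [577.0, 241.0]]
door 764 [ 65.6 121.2 163.2 165.8]
((476.26800537109375, -275.79949951171875), (21.165414810180664, 183.17027282714844), 63.1025276184082) [[390.0, -244.0], [553.0, -327.0], [563.0, -308.0], [399.0, -225.0]]
404 238 [ 390. -262.    6.]
425 181 [ 556. -305.  149.]
412 184 [ 575. -295.    5.]
405 210 [ 479. -261.   44.]
```

View pics/c1.png

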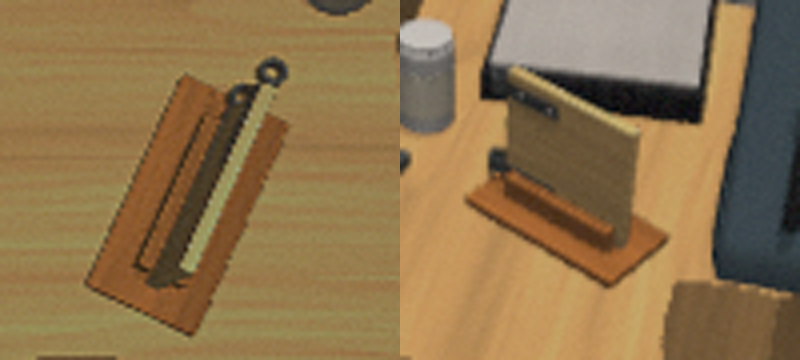

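Crop: this is the small light-wood door in the orange-brown stand, with two dark knuckles at its far end (top camera about (427,183)). The larger one is near the arm, at (425,287).

```bash
cat >> h.py <<'E'
def pose(): 
    s=observe(); return s["position"],R.from_rotvec(s["orientation"])
def tool(yaw,lean=0,az=None):
    # tool pointing down, x at yaw(deg); then fingertips tipped outward along azimuth az by lean
    M=R.from_euler('z',yaw,degrees=True)*R.from_euler('x',180,degrees=True)
    if lean:
        a=np.radians(az); M=R.from_rotvec(-np.radians(lean)*np.array([-np.sin(a),np.cos(a),0]))*M
    return M
def delta(p,M,cmd=None):
    p0,R0=cmd if cmd else pose()
    t=R0.inv().apply(np.array(p)-p0)/1000; w=np.degrees((R0.inv()*M).as_rotvec())
    print("delta",t.round(4).tolist(),w.round(2).tolist(),"dist",round(np.linalg.norm(t)*1000),"ang",round(np.linalg.norm(w),1))
E
python3 - <<'E'
from h import *
print(tool(0,30,0).apply([0,0,1]), pose()[1].as_matrix().round(3))
P=cloud("side1").reshape(-1,3)
for x in range(100,500,50):
  print(x,[ (lambda q: int(np.nanmax(q)) if len(q) else -1)(P[(abs(P[:,0]-x-25)<25)&(abs(P[:,1]-y-25)<25),2]) for y in range(-650,-150,50)])
M=tool(-26.4)
delta((433,-254,330),M)
E
```

```text
[ 5.00000000e-01 -1.22464680e-16 -8.66025404e-01] [[ 0.969  0.248 -0.   ]
 [ 0.248 -0.969  0.002]
 [ 0.    -0.002 -1.   ]]
100 [264, 447, 480, 351, -1, 553, 581, 607, 631, 654]
150 [272, 340, 489, -1, -1, 559, 586, 615, 634, 648]
200 [-1, -1, -1, -1, -1, -1, -1, -1, 5, 6]
250 [-1, -1, -1, -1, -1, -1, -1, -1, 7, 6]
300 [5, 7, 6, 6, 7, 6, 6, 6, 6, 6]
350 [53, 58, 54, 53, 6, 7, 7, 18, 165, 13]
400 [56, 58, 54, 55, 7, 3, 4, 167, 166, 17]
450 [57, 57, 59, 54, -1, -1, -1, 167, 43, 6]
delta [0.3563, -0.2211, -0.0991] [-0.09, 0.01, 40.77] dist 431 ang 40.8
```

>>> arm_command --pt "0 0 -0.05 0 0 0 0" --pt "0 0 -0.1 0 0 0 0" --pt "0.05 -0.03 -0.1 0 0 8 0" --pt "0.356 -0.221 -0.1 0 0 40.8 0" --pt "0.356 -0.221 -0.1 0 0 40.8 0" --pt "0.356 -0.221 -0.1 0 0 40.8 0" --pt "0.356 -0.221 -0.1 0 0 40.8 0" --pt "0.356 -0.221 -0.1 0 0 40.8 0"

```text
clock: 0.9
position: [343.2, -348.0, 331.0]
orientation: [-3.057, 0.725, 0.0]
contact_force: [0.6, -0.4, 0.6]
finger_gap: 85.4
finger_force: 0.0
```

```bash
python3 - <<'E'
from h import *
delta((433,-254,330),tool(-26.4)); print(grab_frame("wrist")["mount"].round(3),observe()["joint_positions"])
E
```

```text
delta [0.038, -0.1244, 0.001] [-0.01, 0.02, -0.3] dist 130 ang 0.3
[[ 1.00000e-03  9.57000e-01  2.89000e-01  7.32370e+01]
 [ 1.00000e+00 -1.00000e-03  0.00000e+00  5.73000e-01]
 [ 0.00000e+00  2.89000e-01 -9.57000e-01 -1.42447e+02]
 [ 0.00000e+00  0.00000e+00  0.00000e+00  1.00000e+00]] [-1.02446074 -0.08727427  1.68588644  0.00482842  1.54440399  1.00434724]
```

>>> arm_command --pt "0.05 -0.124 0 0 0 0 0" --pt "0.05 -0.124 0 0 0 0 0" --pt "0.05 -0.124 0 0 0 0 0" --pt "0.05 -0.124 0 0 0 0 0" --pt "0.05 -0.124 0 0 0 0 0"

```text
clock: 1.45
position: [442.6, -260.2, 330.8]
orientation: [-3.059, 0.715, 0.002]
contact_force: [-0.0, 0.3, 0.3]
finger_gap: 85.2
finger_force: 0.0
```

```bash
python3 - <<'E'
from h import *
g=save("wrist","w1"); print(pose()[0],g["camera_matrix"][0,0])
P=cloud("w1"); Q=P.reshape(-1,3)
t=Q[(Q[:,2]>148)&(Q[:,2]<175)]
print(len(t),np.percentile(t[:,2],[5,50,95]))
r=cv2.minAreaRect(t[:,:2].astype(np.float32));print(r,cv2.boxPoints(r).round(1).tolist())
E
```

```text
[ 442.13284167 -260.86236742  330.89760201] 315.7680363031758
3338 [148.91589001 161.58600218 169.37701246]
((495.85748291015625, -229.50680541992188), (502.6060485839844, 227.19699096679688), 36.73950958251953) [[226.5, -288.79998779296875], [362.3999938964844, -470.8999938964844], [765.2000122070312, -170.1999969482422], [629.2999877929688, 11.899999618530273]]
```

View pics/w1.png

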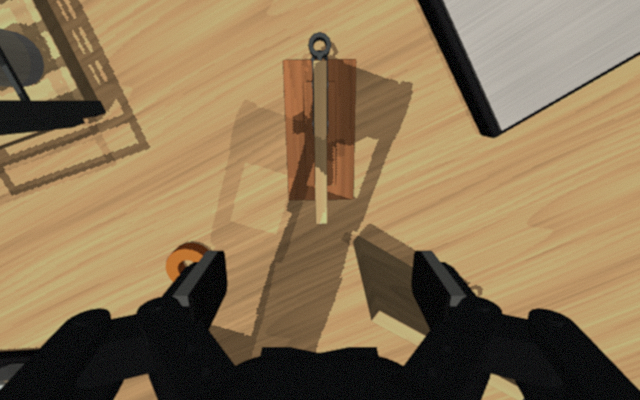

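The wrist view shows the door's top edge running from hinge end (319,60) to free end (322,223), with the top knuckle at (319,45). The larger door leans at (390,290).

```bash
cat >> h.py <<'E'
def plane(fn,u,v,h):
    d=np.load("pics/"+fn+".npz"); a=d["T"][:3,3]; b=px(fn,u,v,100.); return a+(b-a)*(h-a[2])/(b[2]-a[2])
E
python3 - <<'E'
from h import *
K=plane("w1",319,45,150);H=plane("w1",319.8,60,162);F=plane("w1",322,223,162)
print(K,H,F,np.linalg.norm(H-F),np.linalg.norm((K-F)[:2]))
d=(K-F)[:2];yaw=np.degrees(np.arctan2(d[1],d[0]));print("yaw",yaw,np.degrees(np.arctan2(*(H-F)[:2][::-1])))
c=(H+F)/2;print("centre",c)
for u,v in((321,100),(321,140),(321,190)):print(px("w1",u,v))
yaw=-26.8; e=np.array([np.cos(np.radians(yaw)),np.sin(np.radians(yaw)),0])
M=tool(yaw,20,yaw); gp=np.array([c[0],c[1],0])-25*e
for z in (205,146): delta((gp+[0,0,z])+19*M.apply([0,0,1]),M)
E
```

```text
[ 552.6846846  -315.21904155  150.        ] [ 539.53023244 -309.53886986  162.        ] [ 395.69754755 -241.27532009  162.        ] 159.20977818422423 173.52992578272588
yaw -25.221265959240178 -25.389197188715844
centre [ 467.61389    -275.40709498  162.        ]
[ 507.77051337 -295.15553871  161.81911756]
[ 474.2582154  -278.68869911  162.37033058]
[ 428.54070528 -256.23588079  161.46362019]
delta [0.0109, 0.0015, 0.1437] [-0.06, 20.05, 0.41] dist 144 ang 20.1
delta [0.011, 0.0015, 0.2027] [-0.06, 20.05, 0.41] dist 203 ang 20.1
```

```bash
python3 - <<'E'
from h import *
yaw=-25.5; e=np.array([np.cos(np.radians(yaw)),np.sin(np.radians(yaw)),0])
M=tool(yaw,20,yaw); gp=np.array([467.4,-275.3,0])-25*e
for z in (195,146): delta((gp+[0,0,z])+19*M.apply([0,0,1]),M)
E
```

```text
delta [0.0107, 0.002, 0.1537] [0.17, 20.05, -0.88] dist 154 ang 20.1
delta [0.0107, 0.002, 0.2027] [0.17, 20.05, -0.88] dist 203 ang 20.1
```

>>> arm_command --pt "0.011 0.002 0.05 0 8 -0.9 0" --pt "0.011 0.002 0.1 0 16 -0.9 0" --pt "0.011 0.002 0.14 0 20 -0.9 0" --pt "0.011 0.002 0.155 0 20 -0.9 0" --pt "0.011 0.002 0.18 0 20 -0.9 0" --pt "0.011 0.002 0.203 0 20 -0.9 0" --pt "0.011 0.002 0.203 0 20 -0.9 0"

```text
clock: 2.2
position: [448.6, -266.6, 124.9]
orientation: [2.947, -0.671, 0.51]
contact_force: [-1.0, 0.1, -1.0]
finger_gap: 85.3
finger_force: 0.0
```

```bash
python3 - <<'E'
from h import *
s=observe();print(s["position"],s["joint_positions"].round(2))
yaw=-25.5; e=np.array([np.cos(np.radians(yaw)),np.sin(np.radians(yaw)),0])
M=tool(yaw,20,yaw); gp=np.array([467.4,-275.3,0])-25*e
delta((gp+[0,0,146])+19*M.apply([0,0,1]),M)
E
```

```text
[ 448.56289732 -266.64511868  124.85280931] [-0.85 -0.02  2.1   0.19  0.75  1.05]
delta [0.0032, -0.0003, -0.0024] [0.09, 0.37, -0.15] dist 4 ang 0.4
```

>>> arm_command --pt "0 0 0 0 0 0 255" --pt "0 0 0 0 0 0 255" --pt "0 0 0 0 0 0 255" --pt "0 0 0 0 0 0 255" --pt "0 0 0 0 0 0 255" --pt "0 0 0 0 0 0 255" --pt "0 0 0 0 0 0 255" --pt "0 0 0 0 0 0 255" --force 80

```text
clock: 3.0
position: [451.8, -267.7, 129.1]
orientation: [2.943, -0.666, 0.52]
contact_force: [-3.1, 2.0, 6.0]
finger_gap: 10.8
finger_force: 79.1
```

```bash
python3 - <<'E'
from h import *
s=observe();print(s["position"],s["contact_force"],s["finger_gap"],s["finger_force"])
# vertical lift 90 in tool axes
print(pose()[1].inv().apply([0,0,90.]))
E
```

```text
[ 451.8442615  -267.70060469  129.11960263] [-3.09425747  2.00721148  6.04599174] 10.82322315415689 79.14904117584229
[ 30.8781521    0.27987617 -84.53674581]
```

>>> arm_command --pt "0.004 0 -0.01 0 0 0 255" --pt "0.01 0 -0.028 0 0 0 255" --pt "0.018 0 -0.048 0 0 0 255" --pt "0.026 0 -0.07 0 0 0 255" --pt "0.031 0 -0.085 0 0 0 255" --pt "0.031 0 -0.085 0 0 0 255" --force 100

```text
clock: 3.6
position: [452.5, -268.2, 221.7]
orientation: [2.94, -0.665, 0.523]
contact_force: [0.4, -1.7, -2.1]
finger_gap: 10.8
finger_force: 97.4
```

```bash
python3 - <<'E'
from h import *
s=observe();print(s["position"],s["contact_force"],s["ft_torque"])
# door axis approx vs tool: put grasp point at cage x=-140 (back off), same lean; cage yaw -8
yaw=-8.1; e=np.array([np.cos(np.radians(yaw)),np.sin(np.radians(yaw)),0]); O=np.array([641,191.5,0])
M=tool(yaw,20,yaw)
for x,z in((-220,240),(-180,240)):
    delta(O+x*e+[0,0,z-19]+19*M.apply([0,0,1]),M)
    print(O+x*e)
E
```

```text
[ 452.53954209 -268.19343196  221.7225832 ] [ 0.35737791 -1.7097997  -2.06164487] [ 0.16370124  0.30036787 -0.04641117]
delta [-0.2233, -0.4321, -0.0646] [6.24, -0.2, -16.29] dist 491 ang 17.4
[423.1947953  222.49827103   0.        ]
delta [-0.1874, -0.4441, -0.0515] [6.24, -0.2, -16.29] dist 485 ang 17.4
[462.79574161 216.86222175   0.        ]
```

>>> arm_command --pt "-0.01 -0.02 -0.004 0.3 0 -0.8 255" --pt "-0.028 -0.055 -0.01 0.8 0 -2.1 255" --pt "-0.046 -0.092 -0.0175 1.3 0 -3.5 255" --pt "-0.065 -0.13 -0.0246 1.9 0 -4.9 255" --pt "-0.084 -0.168 -0.032 2.4 0 -6.3 255" --pt "-0.103 -0.206 -0.039 3.0 0 -7.8 255" --pt "-0.122 -0.244 -0.046 3.5 -0.1 -9.2 255" --pt "-0.141 -0.282 -0.053 4.1 -0.1 -10.6 255"

```text
clock: 4.4
position: [436.1, 53.9, 218.5]
orientation: [3.032, -0.376, 0.53]
contact_force: [0.7, -0.2, -2.3]
finger_gap: 10.7
finger_force: 97.8
```

```bash
python3 - <<'E'
from h import *
yaw=-8.1; e=np.array([np.cos(np.radians(yaw)),np.sin(np.radians(yaw)),0]); O=np.array([641,191.5,0])
M=tool(yaw,20,yaw)
print(pose()[0])
delta(O-220*e+[0,0,240]+19*M.apply([0,0,1]),M)
E
```

```text
[436.06780638  53.8897347  218.49292766]
delta [-0.0433, -0.161, -0.0192] [1.98, 0.19, -5.71] dist 168 ang 6.0
```

>>> arm_command --pt "-0.01 -0.037 -0.0045 0.4 0 -1.2 255" --pt "-0.02 -0.074 -0.009 0.9 0.1 -2.5 255" --pt "-0.03 -0.11 -0.0135 1.3 0.1 -3.8 255" --pt "-0.037 -0.137 -0.017 1.7 0.1 -4.8 255" --pt "-0.043 -0.156 -0.019 2 0.2 -5.7 255" --pt "-0.043 -0.161 -0.019 2 0.2 -5.7 255" --pt "-0.043 -0.161 -0.019 2 0.2 -5.7 255" --pt "-0.043 -0.161 -0.019 2 0.2 -5.7 255"

```text
clock: 5.2
position: [431.0, 219.0, 222.3]
orientation: [3.061, -0.219, 0.54]
contact_force: [-0.5, -0.3, -2.1]
finger_gap: 10.8
finger_force: 98.1
```

```bash
python3 - <<'E'
from h import *
g=save("wrist","w2"); save("top","top2");save("side","side2"); print(pose()[0])
w=g["frame"][:,:,::-1]
a=cv2.imread("pics/side2.png")[150:270,190:350];
cv2.imwrite("pics/c2.png",np.vstack([cv2.resize(w,(640,400))[0:300],cv2.resize(a,(400,300),interpolation=2) if 0 else np.hstack([cv2.resize(a,(400,300),interpolation=2),np.zeros((300,240,3),np.uint8)])]))
E
```

```text
[431.40187013 218.76672159 222.911788  ]
```

View pics/c2.png

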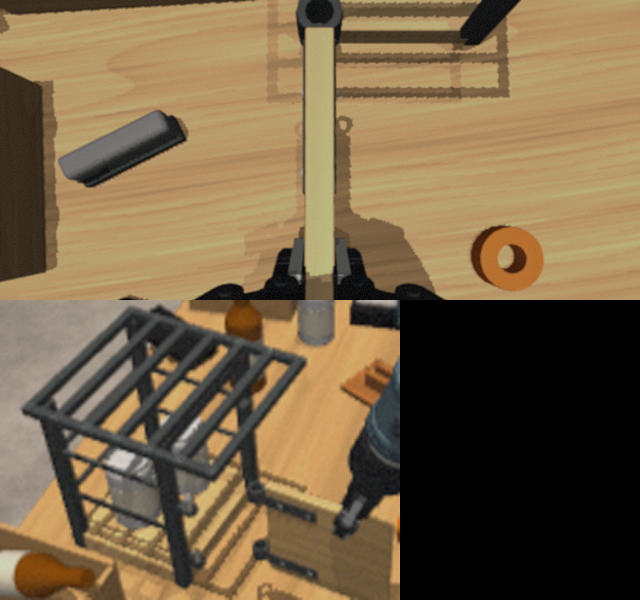

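Wrist: the door's top edge runs from (319,27), with the knuckle at (319,10). Side crop: the pins are at side px (265,233) and (269,253). I'll lean back and step aside so the wrist camera sees the pins up close.

>>> arm_command --pt "0 0.015 0 0 5 0 255" --pt "0 0.03 0 0 10 0 255" --pt "0 0.045 0 0 15 0 255" --pt "0 0.06 0 0 20 0 255" --pt "0 0.06 0 0 23 0 255" --pt "0 0.06 0 0 23 0 255" --pt "0 0.06 0 0 23 0 255"

```text
clock: 6.05
position: [423.0, 160.1, 223.4]
orientation: [2.868, -0.205, 1.131]
contact_force: [-0.4, -0.1, -1.9]
finger_gap: 10.5
finger_force: 98.4
```

```bash
python3 - <<'E'
from h import *
g=save("wrist","w3"); s=observe(); print(s["position"],s["orientation"],s["joint_positions"].round(2))
cv2.imwrite("pics/c3.png",cv2.resize(g["frame"][0:240,:,::-1],(800,300)) if 0 else cv2.resize(g["frame"][0:300,160:560,::-1],(800,600),interpolation=2))
E
```

```text
[423.41296955 160.27468507 223.8538742 ] [ 2.86764759 -0.20546013  1.13237337] [ 0.31 -0.48  2.38 -0.54  0.62  2.37]
```

View pics/c3.png

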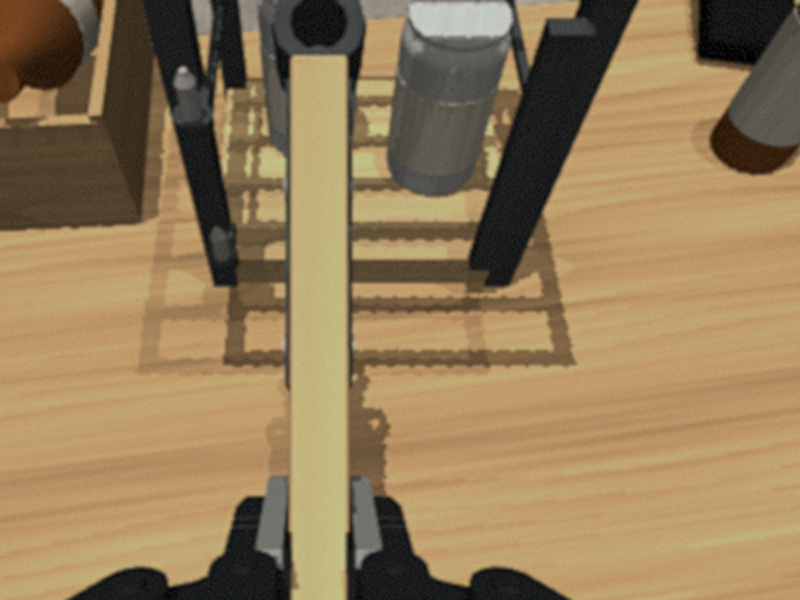

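Both pins are in view: the high one at wrist px about (252,40), the low one at about (271,120). Enlarging those.

```bash
python3 - <<'E'
from h import *
im=cv2.imread("pics/w3.png")
A=im[20:75,225:280];B=im[95:150,245:300]
f=lambda x:cv2.resize(cv2.convertScaleAbs(x,alpha=1.6,beta=10),(390,390),interpolation=cv2.INTER_CUBIC)
cv2.imwrite("pics/c4.png",np.hstack([f(A),f(B)]))
E
```

```text
(no output)
```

View pics/c4.png

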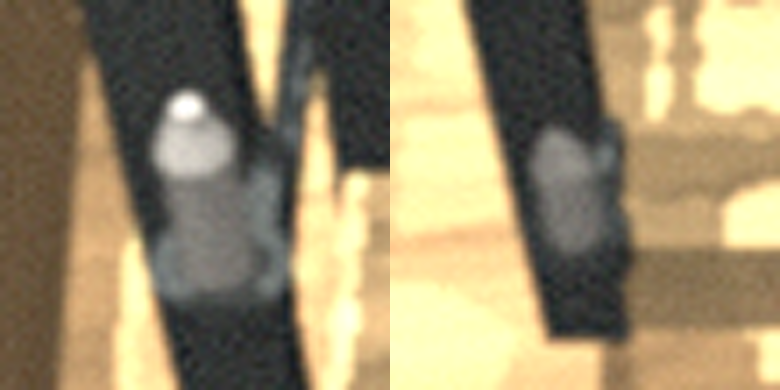

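```bash
python3 - <<'E'
from h import *
for n,u,v,h in(("hi tip",251.1,34.5,187),("hi foot",255.7,58.8,163),("lo tip",268.2,113.3,81),("lo foot",271.5,128.6,57)):
    print(n,plane("w3",u,v,h).round(1),px("w3",u,v+2).round(1))
P=cloud("w3")
# knuckle & panel top in tool frame
T=np.load("pics/w3.npz")["T"]; p0,R0=pose()
for fn in("w2","w3"):
  for u,v in((319,35),(320,60),(319.5,100)):
    print(fn,u,v,px(fn,u,v).round(1))
s=np.load("pics/w2.npz");print(s["T"].round(3))
E
```

```text
hi tip [642.  190.1 187. ] [641.  190.4 185.8]
hi foot [639.3 190.5 163. ] [637.2 190.7 162.5]
lo tip [643.1 190.   81. ] [640.7 190.3  80.3]
lo foot [639.  189.6  57. ] [635.5 189.8  57.5]
w2 319 35 [523.7 205.3 254.7]
w2 320 60 [512.6 206.5 255.7]
w2 319.5 100 [496.2 209.  255.6]
w3 319 35 [495.5 149.2 290.1]
w3 320 60 [485.6 150.2 286.1]
w3 319.5 100 [470.2 152.7 279.9]
[[-1.42000e-01  9.88000e-01 -5.60000e-02  4.50514e+02]
 [-9.90000e-01 -1.41000e-01  8.00000e-03  2.15832e+02]
 [ 0.00000e+00  5.60000e-02  9.98000e-01  3.81287e+02]
 [ 0.00000e+00  0.00000e+00  0.00000e+00  1.00000e+00]]
```

```bash
python3 - <<'E'
from h import *
P=cloud("w2");rows=range(32,225,4);pts=[];C=[]
f=np.load("pics/w2.npz")["f"].astype(int)
for v in rows:
    b=np.where((P[v,280:360,2]>248)&(P[v,280:360,2]<264)&(f[v,280:360].sum(1)>300))[0]+280
    if len(b)<5: continue
    C.append((v,b.min(),b.max())); pts.append(np.nanmedian(P[v,b],0))
pts=np.array(pts);print(C[::6]); 
x=pts[:,0];print("slope z/x deg",np.degrees(np.polyfit(x,pts[:,2],1)[0] and np.arctan(np.polyfit(x,pts[:,2],1)[0])),"yaw",np.degrees(np.arctan(np.polyfit(x,pts[:,1],1)[0])),np.polyval(np.polyfit(x,pts[:,2],1),[430,540]),x.min(),x.max())
# roll: z across width
q=[];
for v in rows:
    for u in range(309,331):
        p=P[v,u]
        if 250<p[2]<262:q.append(p)
q=np.array(q);A=np.c_[q-q.mean(0)];n=np.linalg.svd(A,full_matrices=False)[2][2];print("normal",n)
H=plane("w2",319.3,27.3,255.3);K=plane("w2",319,10.5,243.3);print("H",H,"K",K,np.linalg.norm((H-K)[:2]))
# edge brightness profile column 319
print(f[0:36,319].sum(1).tolist())
E
```

```text
[(32, np.int64(305), np.int64(333)), (56, np.int64(305), np.int64(333)), (80, np.int64(305), np.int64(333)), (104, np.int64(305), np.int64(333)), (128, np.int64(305), np.int64(333)), (152, np.int64(305), np.int64(333)), (176, np.int64(305), np.int64(333)), (200, np.int64(304), np.int64(333)), (224, np.int64(304), np.int64(333))]
slope z/x deg -0.10376811907416153 yaw -8.282544606848397 [254.91860734 254.71938663] 446.61526788103356 524.9114682485119
normal [-0.0047366  -0.01693535 -0.99984537]
H [526.55950908 204.74820718 255.3       ] K [541.59869163 202.71315507 243.3       ] 15.176246206798254
[71, 75, 53, 71, 55, 65, 46, 55, 50, 65, 68, 65, 57, 75, 54, 53, 74, 56, 38, 54, 63, 72, 135, 217, 212, 199, 233, 342, 439, 472, 472, 478, 472, 473, 464, 478]
```

```bash
cat >> h.py <<'E'
RW2=R.from_rotvec([3.061,-.219,.54])
def hang(dx,z): # TCP for knuckle axis at cage -dx
    a=np.radians(-8.2); return np.array([531.2-dx*np.cos(a),206.1-dx*np.sin(a),z])
E
python3 - <<'E'
from h import *
delta(hang(85,205),RW2); delta(hang(0,197),RW2); print(hang(85,205))
E
```

```text
delta [-0.0018, -0.0607, 0.0242] [-0.09, -23.08, -0.04] dist 65 ang 23.1
delta [0.0548, -0.0607, 0.0881] [-0.09, -23.08, -0.04] dist 120 ang 23.1
[447.06902037 218.22345936 205.        ]
```

>>> arm_command --pt "0 -0.02 0.006 0 -6 0 255" --pt "0 -0.04 0.012 0 -12 0 255" --pt "-0.001 -0.055 0.018 0 -18 0 255" --pt "-0.002 -0.061 0.024 -0.1 -23.1 0 255" --pt "-0.002 -0.061 0.024 -0.1 -23.1 0 255" --pt "-0.002 -0.061 0.024 -0.1 -23.1 0 255"

```text
clock: 6.7
position: [446.8, 218.3, 204.0]
orientation: [3.06, -0.22, 0.54]
contact_force: [-0.3, -0.6, -2.5]
finger_gap: 11.1
finger_force: 98.4
```

```bash
python3 - <<'E'
from h import *
print(pose()[0])
delta(hang(85,205),RW2); delta(hang(0,198),RW2)
E
```

```text
[446.84725863 218.31832929 204.0347287 ]
delta [0.0005, 0.0001, -0.0008] [0.06, -0.01, -0.02] dist 1 ang 0.1
delta [0.078, 0.0, 0.0349] [0.06, -0.01, -0.02] dist 85 ang 0.1
```

>>> arm_command --pt "0.015 0 0.007 0 0 0 255" --pt "0.033 0 0.015 0 0 0 255" --pt "0.05 0 0.0225 0 0 0 255" --pt "0.065 0 0.029 0 0 0 255" --pt "0.075 0 0.0335 0 0 0 255" --pt "0.078 0 0.035 0 0 0 255" --pt "0.078 0 0.035 0 0 0 255"

```text
clock: 7.4
position: [530.2, 206.3, 197.8]
orientation: [3.06, -0.219, 0.539]
contact_force: [1.3, 0.5, -2.6]
finger_gap: 10.8
finger_force: 98.4
```

```bash
python3 - <<'E'
from h import *
s=observe();print(s["position"],s["contact_force"],s["ft_torque"])
save("side","side4");save("top","top4")
delta(hang(0,198),RW2); print(RW2.inv().apply([0,0,-10]))
a=cv2.imread("pics/side4.png")[190:280,230:330];b=cv2.imread("pics/top4.png")[110:190,230:310]
cv2.imwrite("pics/c5.png",np.hstack([cv2.resize(a,(440,400),interpolation=2),cv2.resize(b,(360,400),interpolation=2)]))
E
```

```text
[530.17075794 206.29137832 197.78979127] [ 1.25378299  0.49575821 -2.56202385] [0.02237285 0.37129481 0.06182517]
delta [0.0014, 0.0002, 0.0003] [0.03, 0.04, 0.02] dist 1 ang 0.1
[-3.42231180e+00 -8.09624390e-03  9.39615434e+00]
```

View pics/c5.png

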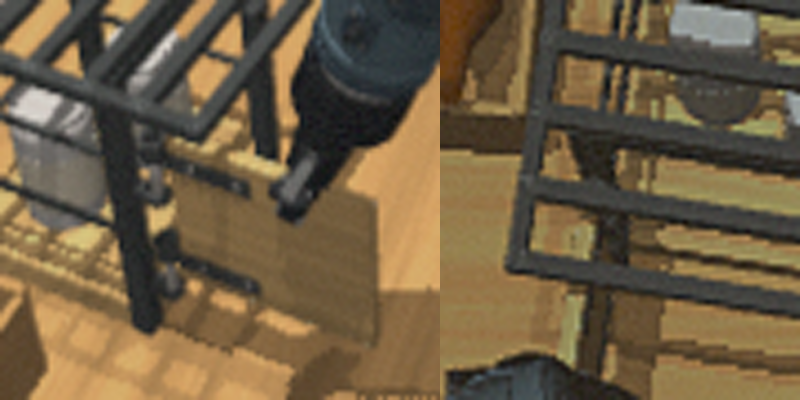

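Side crop: the knuckles are right above the pins at (157,190) and (172,280). Lowering gently.

>>> arm_command --pt "0 0 0.003 0 0 0 255" --pt "-0.001 0 0.006 0 0 0 255" --pt "-0.002 0 0.009 0 0 0 255" --pt "-0.003 0 0.011 0 0 0 255" --pt "-0.003 0 0.013 0 0 0 255" --pt "-0.003 0 0.013 0 0 0 255"

```text
clock: 8.1
position: [532.1, 206.1, 184.3]
orientation: [3.061, -0.219, 0.538]
contact_force: [-0.4, 0.5, -2.8]
finger_gap: 10.9
finger_force: 98.4
```

>>> arm_command --pt "-0.0007 0 0.002 0 0 0 255" --pt "-0.0014 0 0.004 0 0 0 255" --pt "-0.0021 0 0.006 0 0 0 255" --pt "-0.0021 0 0.006 0 0 0 255"

```text
clock: 8.5
position: [532.0, 206.1, 177.9]
orientation: [3.061, -0.219, 0.538]
contact_force: [0.7, 0.5, -2.0]
finger_gap: 10.6
finger_force: 98.4
```

>>> arm_command --pt "-0.001 0 0.003 0 0 0 255" --pt "-0.002 0 0.006 0 0 0 255" --pt "-0.0034 0 0.0095 0 0 0 255" --pt "-0.0043 0 0.012 0 0 0 255" --pt "-0.0043 0 0.012 0 0 0 255"

```text
clock: 9.0
position: [532.1, 206.0, 164.9]
orientation: [3.061, -0.219, 0.538]
contact_force: [-0.6, -0.6, -3.0]
finger_gap: 10.7
finger_force: 98.4
```

>>> arm_command --pt "-0.0004 0 0.001 0 0 0 255" --pt "-0.0007 0 0.002 0 0 0 255" --pt "-0.0007 0 0.002 0 0 0 255"

```text
clock: 9.3
position: [532.4, 206.2, 163.4]
orientation: [3.061, -0.219, 0.539]
contact_force: [-0.5, -0.7, -2.3]
finger_gap: 10.7
finger_force: 98.4
```

```bash
python3 - <<'E'
from h import *
s=observe();print(s["position"],s["contact_force"],s["ft_torque"])
save("side","side5")
a=cv2.imread("pics/side5.png")[190:280,230:330]
cv2.imwrite("pics/c6.png",cv2.resize(a,(660,594),interpolation=2))
E
```

```text
[532.35152874 206.15030212 163.38991041] [-0.49845791 -0.66068125 -2.26144762] [0.09501145 0.48040747 0.00427444]
```

View pics/c6.png

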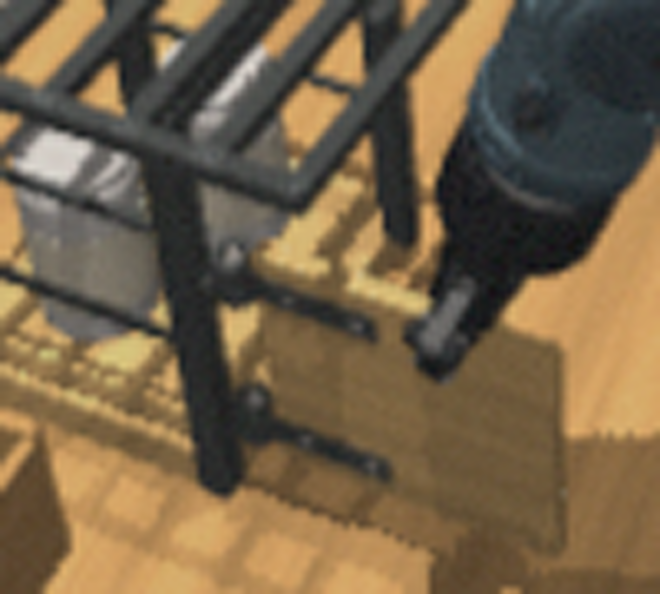

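The side crop shows pin tips poking through both knuckles at (232,257) and (255,400). Both are on; going down to contact.

>>> arm_command --pt "-0.0003 0 0.0008 0 0 0 255" --pt "-0.0006 0 0.0016 0 0 0 255" --pt "-0.0006 0 0.0016 0 0 0 255"

```text
clock: 9.65
position: [532.4, 206.3, 162.1]
orientation: [3.061, -0.219, 0.54]
contact_force: [-4.1, 0.1, 2.2]
finger_gap: 11.0
finger_force: 99.4
```

>>> arm_command --pt "-0.0002 0 0.0006 0 0 0 255" --pt "-0.0002 0 0.0006 0 0 0 255" --pt "-0.0002 0 0.0006 0 0 0 120" --pt "-0.0002 0 0.0006 0 0 0 120" --pt "-0.0002 0 0.0006 0 0 0 120" --pt "-0.0002 0 0.0006 0 0 0 120" --force 30

```text
clock: 10.25
position: [532.7, 206.1, 161.3]
orientation: [3.061, -0.219, 0.54]
contact_force: [-0.5, 0.1, -0.2]
finger_gap: 45.2
finger_force: 0.0
```

```bash
python3 - <<'E'
from h import *
s=observe();print(s["position"],s["contact_force"],s["finger_gap"],s["joint_positions"].round(2))
g=save("wrist","w5"); P=cloud("w5")
q=[P[v,u] for v in range(32,220,4) for u in range(311,329,3) if 180<P[v,u,2]<210]
q=np.array(q);c=np.polyfit(q[:,0],q[:,2],1);print("slope",np.degrees(np.arctan(c[0])),"top z at",np.polyval(c,[480,560]),len(q))
E
```

```text
[532.6818911  206.06644235 161.28921223] [-0.53090236  0.06052076 -0.15443047] 45.20371165992418 [ 0.23  0.07  1.92 -0.17  0.83  2.04]
slope 1.5259126469936808 top z at [190.81777559 192.94885544] 220
```

The door is on the pins with both knuckles fully down: panel top about 193 mm, sag 1.5°. With the fingers loosely straddling it, I'll start the swing sideways.

>>> arm_command --pt "0 0.008 0 0 0 0 120" --pt "0 0.016 0 0 0 0 120" --pt "0.001 0.026 0 0 0 0 120" --pt "0.002 0.036 0 0 0 0 120" --pt "0.003 0.046 0 0 0 0 120" --pt "0.005 0.056 0 0 0 0 120" --pt "0.007 0.065 0 0 0 0 120" --pt "0.007 0.065 0 0 0 0 120"

```text
clock: 11.1
position: [529.9, 139.5, 163.9]
orientation: [3.06, -0.221, 0.54]
contact_force: [-0.6, -0.1, 0.2]
finger_gap: 45.1
finger_force: 0.0
```

```bash
cat >> h.py <<'E'
CY=-8.2; CR=R.from_euler('z',CY,degrees=True); CO=np.array([641.3,190.1,0])
def c2w(p): return CR.apply(p)+CO
def w2c(p): return CR.inv().apply(np.array(p)-CO)
def doorang(fn):
    P=cloud(fn).reshape(-1,3);c=w2c(P) if 0 else CR.inv().apply(P-CO)
    return c
E
python3 - <<'E'
from h import *
s=observe();print(s["position"],s["contact_force"],"cage",w2c(s["position"]).round(1))
save("wrist","w6");c=CR.inv().apply(cloud("w6").reshape(-1,3)-CO)
m=(abs(c[:,2]-191)<6)&(c[:,0]>-200)&(c[:,0]<-25)&(c[:,1]<0)&(c[:,1]>-120)
q=c[m];print(m.sum());k=np.polyfit(q[:,0],q[:,1],1);print("phi",np.degrees(np.arctan(k[0])),k)
E
```

```text
[529.9429316  139.5478375  163.90748749] [-0.57243061 -0.11601661  0.15366497] cage [-103.   -65.9  163.9]
9243
phi 30.373529531925676 [ 0.58607566 -1.41817047]
```

>>> arm_command --pt "0.002 0 -0.015 0 0 0 120" --pt "0.004 0 -0.03 0 0 0 120" --pt "0.006 0 -0.0457 0 0 0 120" --pt "-0.01 0 -0.06 0 0 0 120" --pt "-0.05 0 -0.075 0 0 0 200" --pt "-0.08 0 -0.085 0 0 0 255" --pt "-0.09 0 -0.085 0 0 0 255" --pt "-0.09 0 -0.085 0 0 0 255"

```text
clock: 11.95
position: [416.3, 157.7, 212.5]
orientation: [3.061, -0.217, 0.54]
contact_force: [-0.6, -0.7, 0.2]
finger_gap: -0.1
finger_force: 0.0
```

```bash
cat >> h.py <<'E'
def push(phi,off,azrel,r=135,z=110,lean=45):
    a=np.radians(phi); p=np.array([-r*np.cos(a)-off*np.sin(a),-r*np.sin(a)+off*np.cos(a),z])
    az=CY+azrel; return c2w(p),tool(az+90,lean,az)
E
python3 - <<'E'
from h import *
s=observe();print("cage",w2c(s["position"]).round(1),s["joint_positions"].round(2))
p,M=push(30,60,-25); p=c2w([-230,0,180]); delta(p,M)
print(w2c(push(30,35,-25)[0]))
E
```

```text
cage [-218.1  -64.2  212.5] [ 0.17 -0.33  2.16 -0.13  0.98  1.94]
delta [-0.0222, -0.0642, 0.0265] [-28.41, 8.22, -66.79] dist 73 ang 73.0
[-134.41342951  -37.18911087  110.        ]
```

>>> arm_command --pt "-0.022 -0.064 0.026 -28.4 8.2 -66.8 255" --pt "-0.022 -0.064 0.026 -28.4 8.2 -66.8 255" --pt "-0.022 -0.064 0.026 -28.4 8.2 -66.8 255" --pt "-0.022 -0.064 0.026 -28.4 8.2 -66.8 255" --pt "-0.022 -0.064 0.026 -28.4 8.2 -66.8 255" --pt "-0.022 -0.064 0.026 -28.4 8.2 -66.8 255" --pt "-0.022 -0.064 0.026 -28.4 8.2 -66.8 255" --pt "-0.022 -0.064 0.026 -28.4 8.2 -66.8 255"

```text
clock: 12.75
position: [416.1, 223.2, 180.7]
orientation: [2.184, 1.088, 0.481]
contact_force: [0.9, -0.8, -0.3]
finger_gap: -0.2
finger_force: 0.0
```

```bash
python3 - <<'E'
from h import *
s=observe();print("cage",w2c(s["position"]).round(1),s["joint_positions"].round(2),s["contact_force"])
delta(*push(30,35,-25))
E
```

```text
cage [-227.7    0.7  180.7] [ 0.69  0.01  2.11 -0.9   0.99  1.84] [ 0.90700257 -0.83673518 -0.30997252]
delta [0.0076, 0.024, 0.1204] [-1.58, 0.49, -3.65] dist 123 ang 4.0
```

>>> arm_command --pt "0.002 0.006 0.03 -1.6 0.5 -3.6 255" --pt "0.004 0.012 0.06 -1.6 0.5 -3.6 255" --pt "0.006 0.018 0.09 -1.6 0.5 -3.6 255" --pt "0.0076 0.024 0.12 -1.6 0.5 -3.6 255" --pt "0.0076 0.024 0.12 -1.6 0.5 -3.6 255"

```text
clock: 13.25
position: [502.7, 169.6, 107.5]
orientation: [2.126, 1.138, 0.47]
contact_force: [-0.8, 0.3, 0.2]
finger_gap: -0.1
finger_force: 0.0
```

```bash
python3 - <<'E'
from h import *
s=observe();print("cage",w2c(s["position"]).round(1),s["joint_positions"].round(2),s["contact_force"])
for phi,off,az in((30,20,-25),(36,18,-22),(42,17,-20),(48,16,-17),(54,15,-14),(60,14,-11),(66,13,-8)): delta(*push(phi,off,az))
E
```

```text
cage [-134.3  -40.   107.5] [ 0.47  0.21  2.1  -1.12  0.75  1.89] [-0.82301546  0.30999427  0.20877867]
delta [-0.006, 0.0096, 0.006] [-0.22, 0.29, -0.38] dist 13 ang 0.5
delta [-0.0161, 0.0186, 0.0149] [-0.22, 2.41, -2.5] dist 29 ang 3.5
delta [-0.0243, 0.0277, 0.024] [-0.22, 3.82, -3.92] dist 44 ang 5.5
delta [-0.031, 0.0374, 0.0336] [-0.21, 5.94, -6.04] dist 59 ang 8.5
delta [-0.0361, 0.0476, 0.0437] [-0.21, 8.06, -8.17] dist 74 ang 11.5
delta [-0.0396, 0.0581, 0.0541] [-0.21, 10.18, -10.29] dist 89 ang 14.5
delta [-0.0414, 0.0688, 0.0648] [-0.21, 12.29, -12.42] dist 103 ang 17.5
```

>>> arm_command --pt "-0.006 0.0096 0.006 -0.2 0.5 -0.6 255" --pt "-0.016 0.0186 0.015 -0.2 2.4 -2.5 255" --pt "-0.024 0.0277 0.024 -0.2 3.8 -3.9 255" --pt "-0.031 0.0374 0.0336 -0.2 5.9 -6 255" --pt "-0.036 0.0476 0.0437 -0.2 8.1 -8.2 255" --pt "-0.036 0.0476 0.0437 -0.2 8.1 -8.2 255"

```text
clock: 13.85
position: [536.6, 104.4, 124.9]
orientation: [2.033, 1.367, 0.556]
contact_force: [0.6, -0.1, 1.4]
finger_gap: 0.1
finger_force: 0.0
```

```bash
python3 - <<'E'
from h import *
s=observe();print("cage",w2c(s["position"]).round(1),s["joint_positions"].round(2),s["contact_force"])
g=save("side","side7");save("top","top7")
c=CR.inv().apply(cloud("side7").reshape(-1,3)-CO)
m=(c[:,2]>150)&(c[:,2]<200)&(c[:,0]>-175)&(c[:,0]<-12)&(c[:,1]<-5)&(c[:,1]>-170)
q=c[m];print(m.sum(),np.percentile(np.degrees(np.arctan2(-q[:,1],-q[:,0])),[10,50,90]))
for phi,off,az in((60,12,-11),(66,11,-8),(72,10,-6),(77,9,-4),(81,8,-2),(84,8,0)): delta(*push(phi,off,az))
E
```

```text
cage [-91.4 -99.8 124.9] [ 0.2   0.05  2.22 -1.14  0.43  1.54] [ 0.58255782 -0.0890742   1.40466961]
627 [27.93061002 52.11021245 56.64829353]
delta [-0.0085, 0.0022, 0.0221] [-1.05, 1.91, -2.21] dist 24 ang 3.1
delta [-0.0131, 0.0127, 0.0321] [-1.05, 4.01, -4.35] dist 37 ang 6.0
delta [-0.016, 0.0234, 0.0424] [-1.04, 5.41, -5.78] dist 51 ang 8.0
delta [-0.0172, 0.0326, 0.0513] [-1.04, 6.81, -7.21] dist 63 ang 10.0
delta [-0.0173, 0.0401, 0.0585] [-1.03, 8.22, -8.63] dist 73 ang 12.0
delta [-0.0169, 0.0452, 0.0634] [-1.03, 9.62, -10.06] dist 80 ang 14.0
```

```bash
python3 - <<'E'
from h import *
for phi,off,az in((52,25,-2),(52,25,8),(58,16,8),(64,13,8),(70,11,8)): delta(*push(phi,off,az,z=115,lean=43))
E
```

```text
delta [0.0049, -0.0152, -0.0016] [0.96, 8.06, -8.78] dist 16 ang 12.0
delta [0.0049, -0.0152, -0.0016] [0.97, 14.95, -16.03] dist 16 ang 21.9
delta [-0.0055, -0.0002, 0.0128] [0.97, 14.95, -16.03] dist 14 ang 21.9
delta [-0.0114, 0.0114, 0.024] [0.97, 14.95, -16.03] dist 29 ang 21.9
delta [-0.0152, 0.0228, 0.0349] [0.97, 14.95, -16.03] dist 44 ang 21.9
```

>>> arm_command --pt "0.002 -0.007 -0.001 0.5 5 -5 255" --pt "0.005 -0.015 -0.0016 1 10 -11 255" --pt "0.005 -0.015 -0.0016 1 15 -16 255" --pt "0.005 -0.015 -0.0016 1 15 -16 255"

```text
clock: 14.35
position: [519.7, 118.8, 107.5]
orientation: [1.887, 1.707, 0.641]
contact_force: [-0.4, 0.1, -0.4]
finger_gap: -0.1
finger_force: 0.0
```

```bash
python3 - <<'E'
from h import *
s=observe();print("cage",w2c(s["position"]).round(1),s["joint_positions"].round(2),s["contact_force"])
for phi,off,az in((52,25,8),(58,16,8),(64,13,8),(70,11,8),(75,10,8)): delta(*push(phi,off,az,z=115,lean=43))
E
```

```text
cage [-110.2  -87.9  107.5] [ 0.06 -0.03  2.31 -0.59  0.18  0.71] [-0.44231328  0.08920878 -0.42560983]
delta [-0.0033, 0.0103, -0.001] [-2.2, 3.32, -4.27] dist 11 ang 5.8
delta [-0.0192, 0.0233, 0.0101] [-2.2, 3.32, -4.27] dist 32 ang 5.8
delta [-0.0294, 0.0338, 0.019] [-2.2, 3.32, -4.27] dist 49 ang 5.8
delta [-0.0375, 0.0444, 0.0281] [-2.2, 3.32, -4.27] dist 65 ang 5.8
delta [-0.0428, 0.0533, 0.0357] [-2.2, 3.32, -4.27] dist 77 ang 5.8
```

>>> arm_command --pt "-0.003 0.01 -0.001 -2.2 3.3 -4.3 255" --pt "-0.013 0.018 0.006 -2.2 3.3 -4.3 255" --pt "-0.019 0.0233 0.01 -2.2 3.3 -4.3 255" --pt "-0.0294 0.0338 0.019 -2.2 3.3 -4.3 255" --pt "-0.0375 0.0444 0.028 -2.2 3.3 -4.3 255" --pt "-0.0375 0.0444 0.028 -2.2 3.3 -4.3 255"

```text
clock: 14.95
position: [561.1, 83.8, 113.8]
orientation: [1.794, 1.783, 0.699]
contact_force: [0.7, -0.0, -0.6]
finger_gap: 0.0
finger_force: 0.0
```

```bash
python3 - <<'E'
from h import *
s=observe();print("cage",w2c(s["position"]).round(1),s["joint_positions"].round(2),s["contact_force"])
save("side","side8")
c=CR.inv().apply(cloud("side8").reshape(-1,3)-CO)
m=(c[:,2]>180)&(c[:,2]<200)&(c[:,0]>-110)&(c[:,0]<-5)&(c[:,1]<-20)&(c[:,1]>-170)
q=c[m];print(m.sum(),np.percentile(np.degrees(np.arctan2(-q[:,1],-q[:,0])),[10,50,90]))
for phi,off,az in((75,10,8),(79,9,8),(83,8,8),(86,8,8)): delta(*push(phi,off,az,z=115,lean=43))
E
```

```text
cage [ -64.2 -116.6  113.8] [-0.1   0.01  2.28  0.54  0.13 -0.61] [ 0.66038034 -0.00832681 -0.62428228]
204 [52.33640922 63.97728082 68.63696508]
delta [-0.0122, 0.0113, 0.0106] [-0.2, -0.03, -0.07] dist 20 ang 0.2
delta [-0.0166, 0.0182, 0.0171] [-0.2, -0.03, -0.07] dist 30 ang 0.2
delta [-0.0202, 0.0254, 0.0237] [-0.2, -0.03, -0.07] dist 40 ang 0.2
delta [-0.0222, 0.0304, 0.0283] [-0.2, -0.03, -0.07] dist 47 ang 0.2
```

>>> arm_command --pt "-0.006 0.0055 0.005 0 0 0 255" --pt "-0.012 0.0113 0.0106 0 0 0 255" --pt "-0.0145 0.015 0.014 0 0 0 255" --pt "-0.0166 0.018 0.017 0 0 0 255" --pt "-0.0185 0.022 0.02 0 0 0 255" --pt "-0.02 0.0254 0.0237 0 0 0 255" --pt "-0.02 0.0254 0.0237 0 0 0 255"

```text
clock: 15.7
position: [596.2, 61.8, 114.0]
orientation: [1.794, 1.779, 0.697]
contact_force: [-0.2, 0.3, 0.4]
finger_gap: -0.2
finger_force: 0.0
```

```bash
python3 - <<'E'
from h import *
s=observe();print("cage",w2c(s["position"]).round(1),s["joint_positions"].round(2),s["contact_force"])
for phi,off,az in((86,8,8),(88,8,8),(90,8,8),(91,6,8)): delta(*push(phi,off,az,z=115,lean=43))
E
```

```text
cage [ -26.4 -133.5  114. ] [-0.15  0.08  2.21  0.69  0.15 -0.79] [-0.20439399  0.27516513  0.39482237]
delta [-0.0019, 0.0071, 0.0053] [-0.32, 0.07, -0.26] dist 9 ang 0.4
delta [-0.003, 0.0105, 0.0084] [-0.32, 0.07, -0.26] dist 14 ang 0.4
delta [-0.004, 0.0139, 0.0115] [-0.32, 0.07, -0.26] dist 18 ang 0.4
delta [-0.0047, 0.0171, 0.0144] [-0.32, 0.07, -0.26] dist 23 ang 0.4
```

Final approach in small steps, watching for contact with the stop.

>>> arm_command --pt "-0.001 0.0035 0.0026 0 0 0 255" --pt "-0.002 0.007 0.0053 0 0 0 255" --pt "-0.0025 0.009 0.007 0 0 0 255" --pt "-0.003 0.0105 0.0084 0 0 0 255" --pt "-0.0035 0.0122 0.01 0 0 0 255" --pt "-0.004 0.0139 0.0115 0 0 0 255" --pt "-0.004 0.0139 0.0115 0 0 0 255"

```text
clock: 16.4
position: [613.5, 57.7, 114.6]
orientation: [1.794, 1.779, 0.697]
contact_force: [-0.8, 0.0, -0.1]
finger_gap: -0.4
finger_force: 0.1
```

```bash
python3 - <<'E'
from h import *
s=observe();print("cage",w2c(s["position"]).round(1),s["joint_positions"].round(2),s["contact_force"])
for phi,off,az in((90,8,8),(90.7,6,8),(91,4,8),(91,2,8)): delta(*push(phi,off,az,z=115,lean=43))
E
```

```text
cage [  -8.6 -135.   114.6] [-0.15  0.11  2.17  0.67  0.16 -0.77] [-0.83087989  0.00537254 -0.07363659]
delta [-0.0, 0.0007, 0.0001] [-0.37, 0.06, -0.26] dist 1 ang 0.5
delta [-0.0006, 0.0034, 0.0026] [-0.37, 0.06, -0.26] dist 4 ang 0.5
delta [-0.0009, 0.0053, 0.0044] [-0.37, 0.06, -0.26] dist 7 ang 0.5
delta [-0.0012, 0.0068, 0.0057] [-0.37, 0.06, -0.26] dist 9 ang 0.5
```

>>> arm_command --pt "0 0.0014 0.001 0 0 0 255" --pt "-0.0005 0.0028 0.002 0 0 0 255" --pt "-0.0005 0.0028 0.002 0 0 0 255"

```text
clock: 16.7
position: [615.2, 57.7, 114.1]
orientation: [1.796, 1.782, 0.696]
contact_force: [-16.6, -0.2, 10.0]
finger_gap: -0.1
finger_force: 8.0
```

Firm contact against the stop (about 19 N). I'll back off along the tool axis and look.

>>> arm_command --pt "0 -0.003 -0.004 0 0 0 255" --pt "0 -0.01 -0.015 0 0 0 255" --pt "0 -0.02 -0.04 0 0 0 255" --pt "0 -0.03 -0.08 0 0 0 255" --pt "0 -0.04 -0.12 0 0 0 255" --pt "0 -0.05 -0.16 0 0 0 255" --pt "0 -0.05 -0.19 0 0 0 255" --pt "0 -0.05 -0.19 0 0 0 255"

```text
clock: 17.5
position: [452.2, 57.7, 227.4]
orientation: [1.783, 1.77, 0.703]
contact_force: [0.8, -0.3, 0.7]
finger_gap: -0.0
finger_force: 0.0
```

```bash
python3 - <<'E'
from h import *
s=observe();print("cage",w2c(s["position"]).round(1),s["contact_force"])
w=save("wrist","w9");save("top","top9");save("side","side9")
for fn in("w9","side9","top9"):
    c=CR.inv().apply(cloud(fn).reshape(-1,3)-CO)
    m=(c[:,2]>60)&(c[:,2]<194)&(abs(c[:,0])<30)&(c[:,1]<-20)&(c[:,1]>-172)
    q=c[m]
    if len(q)<20: print(fn,len(q));continue
    k=np.polyfit(q[:,1],q[:,0],1);print(fn,m.sum(),"x at y=-20,-170",np.polyval(k,[-20,-170]).round(1),"ang",np.degrees(np.arctan(k[0])).round(2))
a=cv2.imread("pics/side9.png")[140:280,190:330];
cv2.imwrite("pics/c9.png",cv2.resize(a,(560,560),interpolation=2))
E
```

```text
cage [-168.3 -158.   227.4] [ 0.76422962 -0.28364795  0.72422045]
w9 16876 x at y=-20,-170 [-4.9 -2.5] ang -0.94
side9 564 x at y=-20,-170 [-5.7 -1.1] ang -1.75
top9 464 x at y=-20,-170 [-5.9 -3.8] ang -0.81
```

View pics/c9.png

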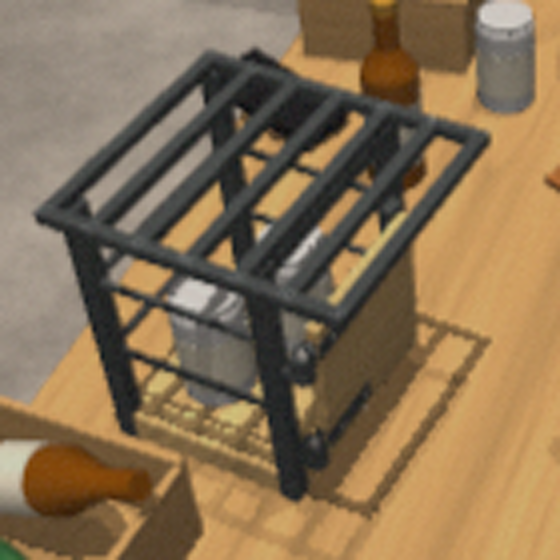

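The side crop shows the door shut flat in the front. The knuckles sit on both pins at crop (303,365) and (315,450), and the cans and bottle still stand. The free edge's outer face measures x of about −1 to −4 mm, and against the stop it must be −4.

```bash
python3 -c "
from workcell import *
print(job_done())"
```

```text
the job is handed in; nothing more can be done
None
```

The door hangs with both knuckles fully down on the pins and is swung shut against its stop; no bystander was seen disturbed, and the job was handed in at about 18 s with the arm clear.

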